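# Unscrew the orange dust cap of a connector box

## Robot

A 6-joint arm with a two-finger parallel gripper is mounted at the origin on the work surface. World frame = base frame: x ahead of the robot, y to its left, z up, the work surface at z = 0. Lengths are in mm, angles in rad, forces in N, time in s.
With the tool pointing down it reaches from about 250 to 775 mm from the base axis. Payload 8.9 kg.
Tool frame: the origin (TCP) lies between the finger pads; the fingertips stand 22 mm ahead of it and the grasp point (between the pads) lies 3 mm ahead of it; z points along the fingers, y is the direction in which the jaws open and shut (so a half turn about z gives the same grasp; the last joint's range is limited). The gripper opens to 85 mm and grips with 20 to 120 N. Pads are 22 mm wide; open, the fingers measure 114 mm over their backs; the gripper's body (76 mm by 85 mm) begins 54 mm behind the grasp point. The pads swing forward as they close: fully open they stand 13 mm farther back than shut.
Start: joints at [-1.456, 0.291, -0.153, 1.127, 0, 1.431], TCP at [131.821, -508.18, 253.305] pointing down, gripper open.
Joint ranges: [-2.52, 2.52], [-0.91, 1.74], [-1.3, 1.37], [-1.96, 2.02], [-1.52, 1.47], [-3.14, 3.14]. Speed limits (rad/s): [2.22, 2.22, 2.79, 3.14, 3.14, 3.14].

## Interface

Orientations are given as a unit quaternion [w, x, y, z].
In Python, from workcell import sense, get_image, sign_off, spot_in, outline_of gives the robot as it stands.
- The arm moves only by the tool drive_tool, never from a script. Its argument "steps" is a list of rows, each an object of numbers: "tx", "ty", "tz": the shift along the world's x, y, z in mm; "yaw": the turn about the world's z in degrees. In form: [{"tx": .., "ty": .., "tz": .., "yaw": ..}, ...]. A call has 1 to 12 rows; each row shifts and turns the pose as measured when the row begins; what a row does not reach is not made up. A row lasts 1/8 s, in which the tool goes at most 62.5 mm and 10.7 degrees, less where a joint would pass 70% of its speed; a pose out of reach is approached as far as the arm can. A call is refused whole if a number of a shift passes 62.5 or a number of a turn 10.7, either way. A call with a gripper value outside its range is refused whole. "fingers" is the opening, from -1 (shut) to 1 (fully open), set as the call begins (left out, the last holds). The fingers move at their own pace and stop on an object; "grip_force" is the grip in N (left out, the last holds). Time passes only in rows, so rows that do not move let the fingers close. It gives the time, the measured TCP pose, the force and the opening at its end, in the units of the state.
- sense(): the state, without advancing time (a new reading comes with each control period).
- get_image(name): name is "scene" or "top"; returns a dict with "frame" (400x640x3 uint8, blue, green, red), "K" (3x3 intrinsics, pixels), "xyz" and "rotation" of the camera in the world. Camera axes: x right, y down, z forward; pixel columns grow to the right and rows downward; lengths in mm; the calibration is good to about 2 mm. A picture is of the moment at which its call begins. There is no depth.
- sign_off(): hands the job in, once; it reports no verdict.
Trained networks look in a picture, given as the dict that the camera call returned (one of the last four; its "shot" number tells which), for a name from the list of things; names that differ only in an ending like _2 or _b are one class to them, and where a whole thing is asked for, a point or a joint stands for the part that bears it (a point fixed in the world has none). Each returns a list of dicts, best first, with "p" (0 to 1); they miss things now and then, are a little off and sometimes report something else, mostly with a low value. They report only what shows in the picture. A call takes as long as a camera call. They do not tell look-alikes from the thing itself.
- spot_in(picture, label): "rect" ([left, top, right, bottom] in pixels, round what is visible of it).
- outline_of(picture, label): "region" (400x640 bool, what is visible of it) and "rect" ([left, top, right, bottom] in pixels, round what is visible of it).
The state is a dict: "time_s": time; "joint_positions": joint angles; "dq": joint speeds; "joint_torque": joint torques, N m; "position": TCP position; "tcp_rot": TCP orientation; "force": force on the tool from outside, world axes, zero at the start; "ft_torque": the same for the moment, N m; "finger_gap": opening from 0.0 (shut) to 1.0 (fully open).
Only numpy, scipy, OpenCV 4.12 (cv2) and the standard library are available. Lean on these libraries where they do the work, as an engineer would, in place of code of your own. Each camera call takes 0.05 s, during which the arm holds its last target. There are 200 camera calls.

## Task

Open the orange-capped connector for testing: unscrew its orange dust cap anticlockwise until the thread lets go, lift the cap off and set it down, right way up, in the white tray (place it, do not drop it). Leave the blue cap on its connector.

Things in the scene. Friction and masses are not known exactly. Their poses are not given: they have to be found in the camera images.
- orange_cap_center (a point): Centre (half-way up) of the loose orange dust cap: round, ribbed, 52 mm across, 40 mm high, 70 g, white mark on top along its x axis, z up. Its underside sits 72 mm over the bench. Upper half solid, lower half a hollow skirt; grip across the diameter, any yaw, at or just above the centre, 30 to 60 N. It turns easily, need not rise while turning, and has 2 mm of sideways play.
- orange_socket (a point): Socket under the orange cap, on a fixed grey box 90 x 90 x 50 mm: point on its vertical axis at the cap's underside, z up. Coarse two-start thread: 70 to 95 degrees anticlockwise (from above) frees the cap, a stop comes at 125 to 150; about 105 in one wrist sweep is right. It is free when cap and socket x axes lie within 25 degrees, either way round. Then lift 25 mm straight up to clear the neck.
- tray_in (a point): Centre of the inner floor (4 mm above the bench) of the white square tray, fixed to the bench: 140 x 140 mm outside, 132 x 132 mm inside, walls 4 mm thick, 22 mm high. x and y axes along its sides, z up. The cap's centre is 20 mm above this point when the cap stands in the tray.
- blue_cap_center (a point): Centre of the blue cap, a bystander: the same cap, socket and box as the orange one but blue. It must stay on.
Mind the look-alikes: they are no part of the job. Of the things that look like the part that bears orange_cap_center, the larger one is meant.

How it is judged (in metres and radians):
On the way, in this order (a step that is already met when the one before it is completed fails the run):
1. the orange cap is unscrewed: turned until its thread is free while still down on its socket (angle between the x axis of orange_cap_center and the x axis of orange_socket, either way round below 0.55 rad and horizontal distance between orange_cap_center and orange_socket below 0.01 m and z of orange_cap_center in the frame of orange_socket below 0.03 m), for 0.05 s.
2. the orange cap is lifted clear of its socket (z of orange_cap_center in the frame of orange_socket above 0.048 m), for 0.05 s.
3. the orange cap is lowered into the tray still in the fingers, to within 15 mm of its floor (x of orange_cap_center in the frame of tray_in between -0.05 and 0.05 m and y of orange_cap_center in the frame of tray_in between -0.05 and 0.05 m and z of orange_cap_center in the frame of tray_in below 0.035 m and contact force between the fingers and orange_cap above 1 N), for 0.05 s.
At the end, for the whole second after the job is handed in: The orange cap stands upright (within 10 degrees), at rest, on the floor of the white tray (centre within 50 mm of the tray's centre along each side, height within 6 mm of standing), and the blue cap is within 10 mm of where it was (x of orange_cap_center in the frame of tray_in between -0.05 and 0.05 m and y of orange_cap_center in the frame of tray_in between -0.05 and 0.05 m and z of orange_cap_center in the frame of tray_in between 0.014 and 0.026 m and angle between orange_cap_center's own z axis and vertical below 0.17 rad and linear speed of orange_cap below 0.02 m/s and distance of blue_cap_center from where it was at the start of the episode below 0.01 m); the robot touches nothing.
It fails at once if the blue cap is moved by more than 15 mm (distance of blue_cap_center from where it was at the start of the episode above 0.015 m).
It also fails if it takes over 48 s, if anything falls off the work surface, if the arm or the gripper's body presses on something with over 40 N, if the wrist force passes 120 N, or if a joint passes its speed limit or range.

## Working session

There is one attempt and no reset: what is moved stays moved. The work goes in short steps, Python scripts to look and compute and a tool call to move; the robot and the scene stay as the last step left them, time stands still between calls to the robot, and variables do not carry over. Pictures are saved under pics/ and viewed, about 8 in all and at most 12, crops included, and the job is handed in when it is done.

Besides the shell and the picture viewer there is one more tool, called as name(argument=value, ...), one argument or row to a line, values as JSON. drive_tool: Moves the arm, as the interface text tells. Its arguments: {"type":"object","properties":{"steps":{"type":"array"},"fingers":{"type":"number"},"grip_force":{"type":"number"}},"required":["steps"]}

```bash
mkdir -p pics; cat > h.py <<'E'
import numpy as np,cv2
from workcell import *
def ray(im,u,v,z):
    d=np.array(im["rotation"])@np.linalg.inv(np.array(im["K"]))@np.array([u,v,1.])
    o=np.array(im["xyz"]);return o+d*(z-o[2])/d[2]
E
python3 - <<'E'
from h import *
s=sense();print(s['time_s'],s['position'],s['tcp_rot'],s['joint_positions'])
for n in("top","scene"):
    im=get_image(n);cv2.imwrite(f"pics/{n}0.png",im["frame"]);print(n,im["xyz"],np.round(im["rotation"],3).tolist(),im["K"])
    for l in("orange_cap_center","blue_cap_center","tray_in"):
        for r in spot_in(im,l):
            a=r["rect"];u,v=(a[0]+a[2])/2,(a[1]+a[3])/2
            print(l,round(r["p"],2),np.round(a,1),ray(im,u,v,4 if 'tray' in l else 112 if n=="top" else 92).round(1))
E
```

```text
0.0 [ 131.77210218 -507.75563001  252.71651501] [-6.82302647e-04  9.91958180e-01  1.26564224e-01 -6.22578962e-06] [-1.45628274e+00  2.91308165e-01 -1.54129811e-01  1.12672270e+00
 -2.93590313e-05  1.43150072e+00]
top [ 394.39068687  -24.92795069 1017.12437051] [-0.048, 0.714, -0.695, 0.07] [[398.96847989   0.         312.30620009]
 [  0.         398.96847989 199.44257892]
 [  0.           0.           1.        ]]Traceback (most recent call last):
  File "<stdin>", line 8, in <module>
  File "h.py", line 4, in ray
    d=np.array(im["rotation"])@np.linalg.inv(np.array(im["K"]))@np.array([u,v,1.])
      ~~~~~~~~~~~~~~~~~~~~~~~~^~~~~~~~~~~~~~~~~~~~~~~~~~~~~~~~~
ValueError: matmul: Input operand 1 has a mismatch in its core dimension 0, with gufunc signature (n?,k),(k,m?)->(n?,m?) (size 3 is different from 4)
```

View pics/top0.png

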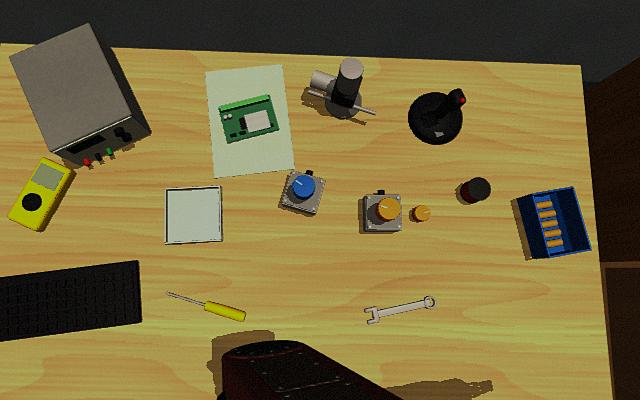

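The top view shows a large orange cap on a grey box at (389,209), a small orange cap on the bench at (421,213), the blue cap on its box at (303,187), and the tray at (193,215). The large cap on the socket box fits the description ("larger one is meant"). I'll confirm it in a crop. The camera rotation is a quaternion, so I'll fix the helper.

```bash
cat > h.py <<'E'
import numpy as np,cv2
from scipy.spatial.transform import Rotation as R
from workcell import *
def rot(im): q=im["rotation"];return R.from_quat([q[1],q[2],q[3],q[0]]).as_matrix()
def ray(im,u,v,z):
    d=rot(im)@np.linalg.inv(np.array(im["K"]))@np.array([u,v,1.])
    o=np.array(im["xyz"]);return o+d*(z-o[2])/d[2]
E
python3 - <<'E'
from h import *
for n in("top","scene"):
    im=get_image(n);f=im["frame"];cv2.imwrite(f"pics/{n}0.png",f);print(n,im["xyz"])
    for l in("orange_cap_center","blue_cap_center","tray_in"):
        for r in spot_in(im,l):
            a=r["rect"];u,v=(a[0]+a[2])/2,(a[1]+a[3])/2
            print(l,round(r["p"],2),np.round(a,1),ray(im,u,v,4 if 'tray' in l else 112 if n=="top" else 92).round(1))
    if n=="top":
        cv2.imwrite("pics/crop.png",cv2.resize(f[160:250,350:450],None,fx=6,fy=6,interpolation=cv2.INTER_CUBIC))
        # tray sides direction
        for p in outline_of(im,"tray_in")[:1]:
            c=np.array(cv2.boxPoints(cv2.minAreaRect(np.argwhere(p["region"])[:,::-1].astype(np.float32))))
            print("tray corners",[ray(im,*q,22).round()[:2].tolist() for q in c])
        for p in outline_of(im,"orange_cap_center"):
            (u,v),r=cv2.minEnclosingCircle(np.argwhere(p["region"])[:,::-1].astype(np.float32));print("circ",p["p"],u,v,r)
E
```

```text
top [ 394.39068687  -24.92795069 1017.12437051]
orange_cap_center 0.96 [374.5 195.3 401.1 221.1] [ 531.9 -224.9  112. ]
orange_cap_center 0.74 [410.7 205.9 430.1 222.4] [ 520.2 -300.5  112. ]
blue_cap_center 0.97 [292.2 173.7 314.8 200.6] [575.6 -29.2 112. ]
tray_in 0.97 [163.3 185.1 221.7 243.1] [519.1 249.7   4. ]
tray corners [[443.0, 311.0], [586.0, 324.0], [590.0, 174.0], [447.0, 165.0]]
circ 0.9 387.5 209.5 12.747649192810059
circ 0.68 420.5 213.0 9.013978004455566
scene [ 944.67330139 -460.93290079  839.62442882]
orange_cap_center 0.82 [204.1 298.1 225.1 321.2] [ 579.1 -345.8   92. ]
orange_cap_center 0.6 [237.3 240.9 260.  272.8] [ 536.9 -229.    92. ]
blue_cap_center 0.92 [318.7 202.  347.8 225.9] [584.3 -30.6  92. ]
tray_in 0.8 [347.7 135.2 419.4 188.4] [518.6 243.5   4. ]
```

View pics/crop.png

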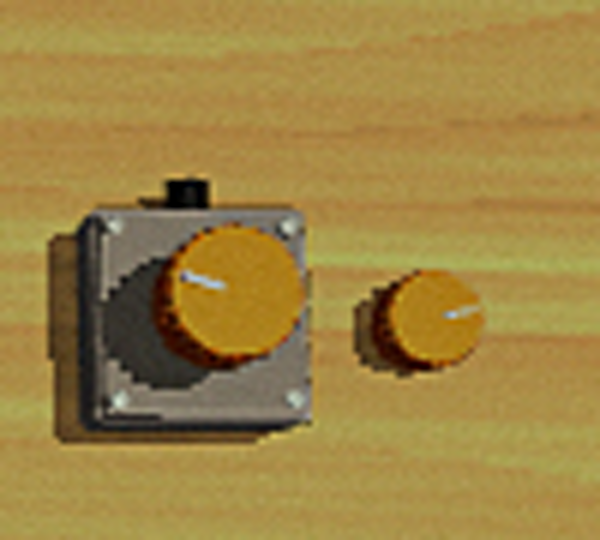

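View pics/scene0.png

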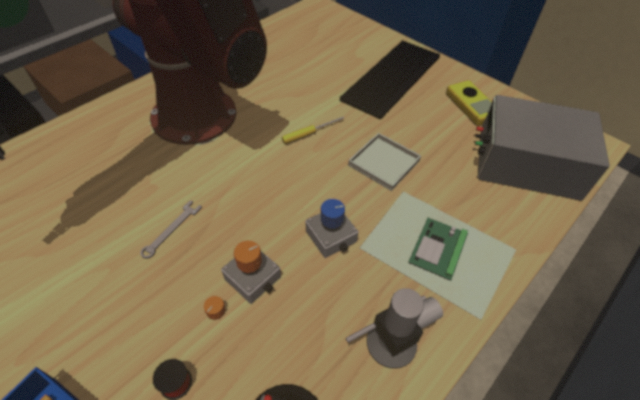

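The crop confirms it: the large ribbed orange cap sits on the grey box, with its white mark pointing left. The small one stands on the bare bench. The scene view agrees: large at (248,257), small at (214,307). Next I refine the cap centre.

```bash
python3 - <<'E'
from h import *
t=get_image("top");s=get_image("scene")
print("top face",ray(t,389.2,208.5,112).round(1),"box centre",ray(t,384.3,212.1,50).round(1))
def P(im): 
    T=rot(im).T;return np.array(im["K"])@np.c_[T,-T@np.array(im["xyz"])]
for n,im in(("t",t),("s",s)):
    # orange pixels, then match against projected cap silhouette centroid
    h=cv2.cvtColor(im["frame"],cv2.COLOR_BGR2HSV)
    r=max(outline_of(im,"orange_cap_center"),key=lambda r:r["region"].sum()) if n=="t" else [r for r in outline_of(im,"orange_cap_center") if r["rect"][0]>230][0]
    m=r["region"];c=np.argwhere(m)[:,::-1].mean(0)
    a=np.linspace(0,6.283,60)
    def sil(x,y):
        p=np.array([[x+26*np.cos(q),y+26*np.sin(q),z,1] for q in a for z in(72,112)])@P(im).T
        hu=cv2.convexHull((p[:,:2]/p[:,2:]).astype(np.float32));M=cv2.moments(hu);return np.array([M["m10"],M["m01"]])/M["m00"],M["m00"]
    from scipy.optimize import fsolve
    x=fsolve(lambda v:sil(*v)[0]-c,[532,-227]);print(n,c.round(1),m.sum(),sil(*x)[1].round(),x.round(1))
E
```

```text
top face [ 531.3 -228.2  112. ] box centre [ 531.4 -229.9   50. ]Traceback (most recent call last):
  File "<stdin>", line 16, in <module>
AttributeError: 'float' object has no attribute 'round'
```

drive_tool(
  steps=[
    {"tx": 40, "ty": 30, "tz": 0, "yaw": 0},
    {"tx": 50, "ty": 35, "tz": 0, "yaw": 0},
    {"tx": 50, "ty": 35, "tz": 0, "yaw": 0},
    {"tx": 50, "ty": 35, "tz": 0, "yaw": 0},
    {"tx": 50, "ty": 35, "tz": 0, "yaw": 0},
  ],
  fingers=1,
  grip_force=45,
)

```text
time_s: 1.38
position: [375.0, -336.1, 253.6]
tcp_rot: [0.002, 0.992, 0.122, 0.0]
force: [0.3, -1.3, -1.5]
finger_gap: 0.998
```

drive_tool(
  steps=[
    {"tx": 45, "ty": 31, "tz": 0, "yaw": 0},
    {"tx": 45, "ty": 31, "tz": 0, "yaw": 0},
    {"tx": 40, "ty": 28, "tz": 0, "yaw": 0},
    {"tx": 26, "ty": 17, "tz": 0, "yaw": 0},
    {"tx": 0, "ty": 0, "tz": -30, "yaw": 0},
    {"tx": 0, "ty": 0, "tz": -30, "yaw": 0},
    {"tx": 0, "ty": 0, "tz": 0, "yaw": 0},
  ],
)

```text
time_s: 2.25
position: [539.9, -220.9, 192.6]
tcp_rot: [0.002, 0.992, 0.126, 0.002]
force: [-0.1, 0.3, 0.8]
finger_gap: 0.996
```

```bash
python3 - <<'E'
from h import *
s=sense();print(s['position'],s['joint_positions'].round(3))
def P(im):
    T=rot(im).T;return np.array(im["K"])@np.c_[T,-T@np.array(im["xyz"])]
im=get_image("scene");f=im["frame"]
for x,y in((532,-229),):
    for z in(72,112):
        a=np.linspace(0,6.283,80)
        p=np.c_[x+26*np.cos(a),y+26*np.sin(a),a*0+z,a*0+1]@P(im).T;p=p[:,:2]/p[:,2:]
        o=((p-[180,160])*5).astype(int)
        c=f[160:280,180:330] if z==72 else None
        if z==72: big=cv2.resize(c,None,fx=5,fy=5,interpolation=cv2.INTER_CUBIC)
        cv2.polylines(big,[o],True,(0,255,0),1)
cv2.imwrite("pics/s1.png",big)
E
```

```text
[ 539.93149892 -220.93703506  192.6318573 ] [-5.130e-01  4.350e-01 -1.030e-01  1.028e+00 -2.000e-03  2.376e+00]
```

View pics/s1.png

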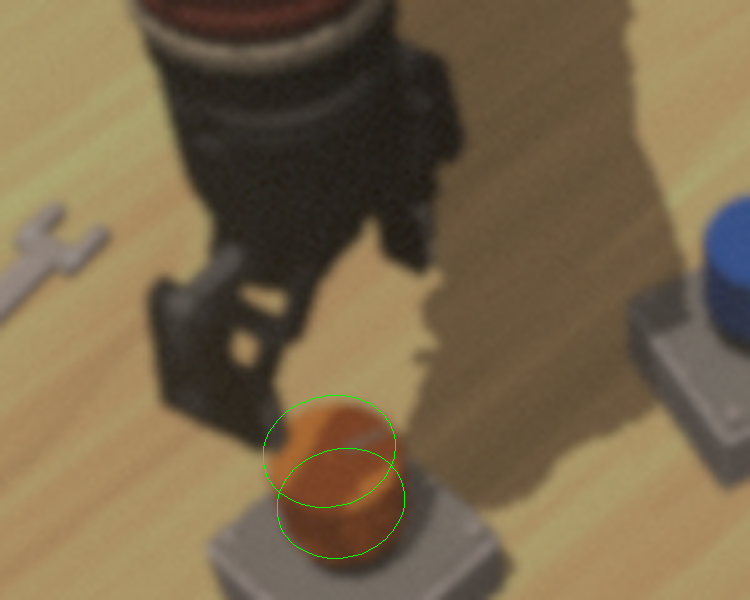

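The scene view shows the projected cap outline matching to within about 1.5 px, with the real cap slightly lower right. I take the centre as (533, -228.5). Now align, then descend.

drive_tool(
  steps=[
    {"tx": -7, "ty": -7.5, "tz": 0, "yaw": 0},
    {"tx": 0, "ty": 0, "tz": -25, "yaw": 0},
    {"tx": 0, "ty": 0, "tz": 0, "yaw": 0},
  ],
)

```text
time_s: 2.68
position: [534.2, -231.7, 173.0]
tcp_rot: [0.005, 0.992, 0.125, 0.005]
force: [0.3, -0.3, -0.1]
finger_gap: 1.0
```

drive_tool(
  steps=[
    {"tx": -1, "ty": 3, "tz": -25, "yaw": 0},
    {"tx": 0, "ty": 0, "tz": -25, "yaw": 0},
    {"tx": 0, "ty": 0, "tz": -15, "yaw": 0},
    {"tx": 0, "ty": 0, "tz": 0, "yaw": 0},
    {"tx": 0, "ty": 0, "tz": 0, "yaw": 0},
  ],
)

```text
time_s: 3.3
position: [536.2, -232.6, 114.2]
tcp_rot: [0.008, 0.992, 0.125, 0.009]
force: [0.0, -0.7, 0.8]
finger_gap: 0.999
```

drive_tool(
  steps=[
    {"tx": -3, "ty": 4, "tz": 0, "yaw": 0},
    {"tx": 0, "ty": 0, "tz": -15, "yaw": 0},
    {"tx": 0, "ty": 0, "tz": 0, "yaw": 0},
  ],
)

```text
time_s: 3.68
position: [533.6, -228.6, 99.8]
tcp_rot: [0.009, 0.992, 0.125, 0.01]
force: [-0.2, -0.2, -1.0]
finger_gap: 1.0
```

drive_tool(
  steps=[
    {"tx": 0, "ty": 0, "tz": -4, "yaw": 0},
  ],
)

```text
time_s: 3.8
position: [533.9, -228.7, 95.8]
tcp_rot: [0.009, 0.992, 0.125, 0.01]
force: [-0.2, 0.6, -0.1]
finger_gap: 1.001
```

drive_tool(
  steps=[
    {"tx": 0, "ty": 0, "tz": 0, "yaw": 0},
    {"tx": 0, "ty": 0, "tz": 0, "yaw": 0},
    {"tx": 0, "ty": 0, "tz": 0, "yaw": 0},
    {"tx": 0, "ty": 0, "tz": 0, "yaw": 0},
    {"tx": 0, "ty": 0, "tz": 0, "yaw": 0},
    {"tx": 0, "ty": 0, "tz": 0, "yaw": 0},
    {"tx": 0, "ty": 0, "tz": 0, "yaw": 0},
    {"tx": 0, "ty": 0, "tz": 0, "yaw": 0},
  ],
  fingers=-1,
  grip_force=45,
)

```text
time_s: 4.8
position: [534.0, -228.9, 95.9]
tcp_rot: [0.009, 0.992, 0.125, 0.01]
force: [-0.4, -0.8, 1.0]
finger_gap: 0.593
```

Gripped at about 51 mm with almost no side force. Turning anticlockwise now.

drive_tool(
  steps=[
    {"tx": 0, "ty": 0, "tz": 0, "yaw": 10},
    {"tx": 0, "ty": 0, "tz": 0, "yaw": 10},
    {"tx": 0, "ty": 0, "tz": 0, "yaw": 10},
    {"tx": 0, "ty": 0, "tz": 0, "yaw": 10},
    {"tx": 0, "ty": 0, "tz": 0, "yaw": 10},
  ],
)

```text
time_s: 5.42
position: [534.4, -228.4, 95.9]
tcp_rot: [0.004, 0.839, 0.544, 0.013]
force: [0.4, 1.2, 0.8]
finger_gap: 0.598
```

```bash
cat > y.py <<'E'
from h import *
s=sense();q=s['tcp_rot'];M=R.from_quat([q[1],q[2],q[3],q[0]]).as_matrix()
print(s['position'].round(1),"yaw",np.degrees(np.arctan2(M[1,0],M[0,0])).round(1),"z",M[:,2].round(3),s['joint_positions'].round(2),s['force'].round(1),np.round(s['ft_torque'],2))
E
python3 y.py
```

```text
[ 534.4 -228.4   95.9] yaw 65.9 z [ 0.027  0.008 -1.   ] [-0.54  0.51 -0.26  0.78  0.02  1.45] [0.4 1.2 0.8] [ 0.14  0.03 -0.01]
```

drive_tool(
  steps=[
    {"tx": 0, "ty": 0, "tz": 0, "yaw": 10},
    {"tx": 0, "ty": 0, "tz": 0, "yaw": 10},
    {"tx": 0, "ty": 0, "tz": 0, "yaw": 10},
    {"tx": 0, "ty": 0, "tz": 0, "yaw": 10},
    {"tx": 0, "ty": 0, "tz": 0, "yaw": 10},
    {"tx": 0, "ty": 0, "tz": 0, "yaw": 2},
    {"tx": 0, "ty": 0, "tz": 0, "yaw": 0},
  ],
)

```text
time_s: 6.3
position: [533.9, -227.4, 95.9]
tcp_rot: [-0.004, 0.502, 0.865, 0.014]
force: [0.1, -0.5, 1.3]
finger_gap: 0.602
```

```bash
python3 y.py; python3 - <<'E'
from h import *
a=get_image("top");b=get_image("scene")
A=cv2.resize(a["frame"][160:250,340:440],(400,360),interpolation=2);B=cv2.resize(b["frame"][210:300,200:300],(400,360),interpolation=2)
cv2.imwrite("pics/turn.png",np.hstack([A,B]))
E
```

```text
[ 533.9 -227.4   95.9] yaw 119.8 z [ 0.008  0.028 -1.   ] [-0.54  0.53 -0.23  0.82  0.03  0.51] [ 0.1 -0.5  1.3] [-0.03  0.02 -0.03]
```

View pics/turn.png

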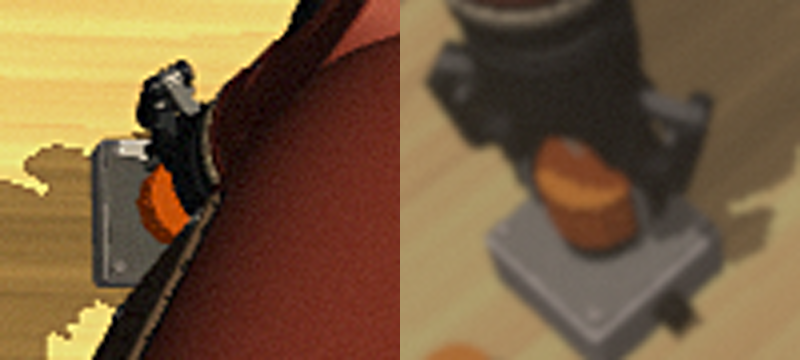

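The gripper has turned 105° and still holds the cap squarely on its socket. The mark is mostly hidden, with a light spot near (575,148) in the scene half. Now a gentle test lift, watching the force.

drive_tool(
  steps=[
    {"tx": 0, "ty": 0, "tz": 3, "yaw": 0},
    {"tx": 0, "ty": 0, "tz": 3, "yaw": 0},
    {"tx": 0, "ty": 0, "tz": 3, "yaw": 0},
  ],
)

```text
time_s: 6.78
position: [533.7, -227.3, 105.1]
tcp_rot: [-0.004, 0.502, 0.864, 0.014]
force: [-0.1, -0.5, -1.1]
finger_gap: 0.6
```

The force is about the cap's weight, so the thread is free. Lifting straight up.

drive_tool(
  steps=[
    {"tx": 0, "ty": 0, "tz": 10, "yaw": 0},
    {"tx": 0, "ty": 0, "tz": 15, "yaw": 0},
    {"tx": 0, "ty": 0, "tz": 20, "yaw": 0},
    {"tx": 0, "ty": 0, "tz": 35, "yaw": 0},
    {"tx": 0, "ty": 0, "tz": 35, "yaw": 0},
    {"tx": 0, "ty": 0, "tz": 0, "yaw": 0},
  ],
)

```text
time_s: 7.52
position: [534.0, -227.4, 229.0]
tcp_rot: [-0.002, 0.503, 0.864, 0.014]
force: [0.9, 0.4, -0.7]
finger_gap: 0.601
```

```bash
python3 y.py; python3 - <<'E'
from h import *
b=get_image("scene")
cv2.imwrite("pics/lift.png",cv2.resize(b["frame"][150:300,180:360],None,fx=3,fy=3,interpolation=2))
t=get_image("top")
for n,im in(("t",t),("s",b)):
  r=outline_of(im,"tray_in")
  if r:
    c=cv2.boxPoints(cv2.minAreaRect(np.argwhere(r[0]["region"])[:,::-1].astype(np.float32)))
    p=np.array([ray(im,*q,22)[:2] for q in c]);print(n,r[0]["p"],p.round().tolist(),p.mean(0))
E
```

```text
[ 534.  -227.4  229. ] yaw 119.7 z [ 0.01   0.027 -1.   ] [-0.54  0.41 -0.04  1.12  0.03  0.51] [ 0.9  0.4 -0.7] [-0.07  0.02  0.03]
t 0.68 [[586.0, 321.0], [590.0, 176.0], [447.0, 167.0], [444.0, 309.0]] [516.76945322 243.42391435]
s 0.73 [[463.0, 150.0], [407.0, 306.0], [585.0, 315.0], [625.0, 166.0]] [520.16632138 234.27035963]
```

View pics/lift.png

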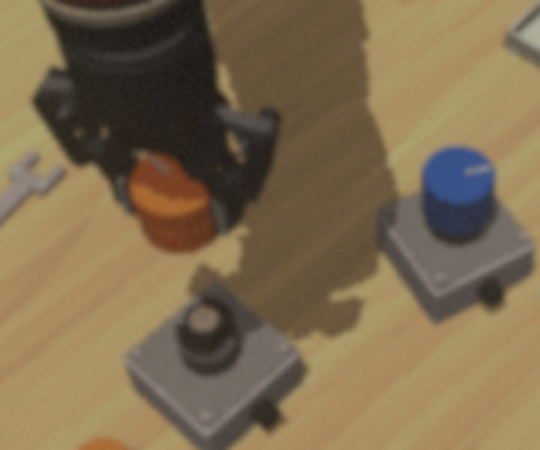

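The cap is clear of the neck, its socket is bare, and the blue cap is untouched. Tray centre is about (517, 244). Traversing at height.

drive_tool(
  steps=[
    {"tx": 0, "ty": 35, "tz": 0, "yaw": 0},
    {"tx": 0, "ty": 55, "tz": 0, "yaw": 0},
    {"tx": 0, "ty": 55, "tz": 0, "yaw": 0},
    {"tx": 0, "ty": 55, "tz": 0, "yaw": 0},
    {"tx": -4, "ty": 55, "tz": 0, "yaw": 0},
    {"tx": -4, "ty": 55, "tz": 0, "yaw": 0},
    {"tx": -4, "ty": 55, "tz": 0, "yaw": 0},
    {"tx": -4, "ty": 50, "tz": 0, "yaw": 0},
    {"tx": 0, "ty": 30, "tz": 0, "yaw": 0},
    {"tx": 0, "ty": 0, "tz": 0, "yaw": 0},
  ],
)

```text
time_s: 8.98
position: [507.4, 231.9, 213.7]
tcp_rot: [-0.013, 0.504, 0.864, 0.01]
force: [0.3, -0.7, -0.9]
finger_gap: 0.598
```

```bash
python3 y.py
```

```text
[507.4 231.9 213.7] yaw 119.5 z [-0.013  0.031 -0.999] [ 0.28  0.38 -0.13  1.06  0.03  1.34] [ 0.3 -0.7 -0.9] [-0.05  0.02  0.03]
```

drive_tool(
  steps=[
    {"tx": 9, "ty": 12, "tz": 0, "yaw": 0},
    {"tx": 0, "ty": 0, "tz": -40, "yaw": 0},
    {"tx": 0, "ty": 0, "tz": -40, "yaw": 0},
    {"tx": 0, "ty": 0, "tz": -35, "yaw": 0},
    {"tx": 0, "ty": 0, "tz": -15, "yaw": 0},
    {"tx": 0, "ty": 0, "tz": 0, "yaw": 0},
    {"tx": 0, "ty": 0, "tz": 0, "yaw": 0},
  ],
)

```text
time_s: 9.85
position: [521.0, 242.1, 80.1]
tcp_rot: [-0.013, 0.506, 0.862, 0.011]
force: [0.3, -0.7, -0.2]
finger_gap: 0.598
```

```bash
python3 y.py; python3 - <<'E'
from h import *
b=get_image("scene")
cv2.imwrite("pics/tray.png",cv2.resize(b["frame"][80:220,300:460],None,fx=4,fy=4,interpolation=2))
E
```

```text
[521.  242.1  80.1] yaw 119.2 z [-0.011  0.031 -0.999] [ 0.29  0.53 -0.27  0.77  0.03  1.35] [ 0.3 -0.7 -0.2] [-0.04 -0.02 -0.  ]
```

View pics/tray.png

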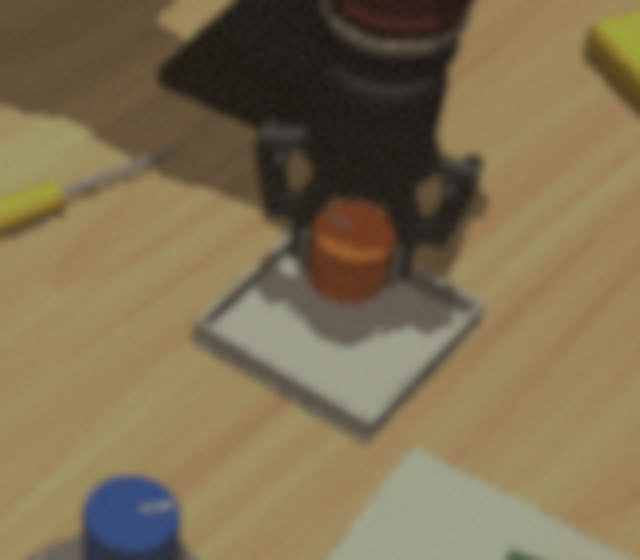

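The cap hangs over the tray centre, upright, with the fingers inside the walls. Lowering.

drive_tool(
  steps=[
    {"tx": -2, "ty": 1, "tz": -18, "yaw": 0},
    {"tx": 0, "ty": 0, "tz": -15, "yaw": 0},
    {"tx": 0, "ty": 0, "tz": -8, "yaw": 0},
    {"tx": 0, "ty": 0, "tz": 0, "yaw": 0},
  ],
)

```text
time_s: 10.4
position: [521.9, 243.9, 41.5]
tcp_rot: [-0.01, 0.506, 0.862, 0.013]
force: [0.0, 0.9, -0.8]
finger_gap: 0.599
```

drive_tool(
  steps=[
    {"tx": -2, "ty": 0, "tz": -5, "yaw": 0},
    {"tx": 0, "ty": 0, "tz": -4, "yaw": 0},
    {"tx": 0, "ty": 0, "tz": -2, "yaw": 0},
    {"tx": 0, "ty": 0, "tz": 0, "yaw": 0},
  ],
)

```text
time_s: 10.9
position: [520.4, 244.1, 30.6]
tcp_rot: [-0.01, 0.506, 0.862, 0.014]
force: [0.2, 0.1, -1.5]
finger_gap: 0.597
```

drive_tool(
  steps=[
    {"tx": 0, "ty": 0, "tz": -1, "yaw": 0},
    {"tx": 0, "ty": 0, "tz": -1, "yaw": 0},
  ],
)

```text
time_s: 11.15
position: [520.6, 244.2, 28.8]
tcp_rot: [-0.01, 0.506, 0.862, 0.014]
force: [-0.4, 0.8, -1.2]
finger_gap: 0.597
```

drive_tool(
  steps=[
    {"tx": 0, "ty": 0, "tz": -1, "yaw": 0},
    {"tx": 0, "ty": 0, "tz": 0, "yaw": 0},
  ],
)

```text
time_s: 11.4
position: [520.6, 244.2, 28.0]
tcp_rot: [-0.01, 0.506, 0.862, 0.014]
force: [-0.5, -0.4, 1.5]
finger_gap: 0.596
```

drive_tool(
  steps=[
    {"tx": 0, "ty": 0, "tz": -1, "yaw": 0},
    {"tx": 0, "ty": 0, "tz": 0, "yaw": 0},
  ],
)

```text
time_s: 11.65
position: [520.7, 244.3, 28.1]
tcp_rot: [-0.009, 0.506, 0.862, 0.014]
force: [0.6, 0.0, 0.2]
finger_gap: 0.598
```

Contact height reached. Releasing.

drive_tool(
  steps=[
    {"tx": 0, "ty": 0, "tz": 0, "yaw": 0},
    {"tx": 0, "ty": 0, "tz": 0, "yaw": 0},
    {"tx": 0, "ty": 0, "tz": 0, "yaw": 0},
    {"tx": 0, "ty": 0, "tz": 0, "yaw": 0},
  ],
  fingers=0.65,
)

```text
time_s: 12.15
position: [520.8, 244.4, 27.8]
tcp_rot: [-0.009, 0.506, 0.862, 0.014]
force: [0.6, -0.3, 0.3]
finger_gap: 0.827
```

drive_tool(
  steps=[
    {"tx": 0, "ty": 0, "tz": 10, "yaw": 0},
    {"tx": 0, "ty": 0, "tz": 20, "yaw": 0},
    {"tx": 0, "ty": 0, "tz": 30, "yaw": 0},
    {"tx": 0, "ty": 0, "tz": 40, "yaw": 0},
    {"tx": -20, "ty": 0, "tz": 40, "yaw": 0},
    {"tx": -50, "ty": 0, "tz": 20, "yaw": 0},
    {"tx": -50, "ty": 0, "tz": 0, "yaw": 0},
    {"tx": -50, "ty": 0, "tz": 0, "yaw": 0},
    {"tx": 0, "ty": 0, "tz": 0, "yaw": 0},
  ],
)

```text
time_s: 13.28
position: [346.5, 244.0, 197.9]
tcp_rot: [-0.008, 0.506, 0.862, 0.017]
force: [0.9, -0.7, 0.3]
finger_gap: 0.824
```

```bash
python3 y.py; python3 - <<'E'
from h import *
a=get_image("top");b=get_image("scene")
for n,im in(("t",a),("s",b)):
  for l in("orange_cap_center","blue_cap_center"):
    for r in spot_in(im,l):
      q=r["rect"];print(n,l,round(r["p"],2),np.round(q,1),ray(im,(q[0]+q[2])/2,(q[1]+q[3])/2,44 if n=="t" else 24).round(1))
A=cv2.resize(a["frame"][150:260,150:330],(648,396),interpolation=2)
B=cv2.resize(b["frame"][120:200,330:430],(250,200),interpolation=2)
A[:200,398:]=B
cv2.imwrite("pics/end.png",A)
E
```

```text
[346.5 244.  197.9] yaw 119.1 z [ 0.003  0.037 -0.999] [ 0.42  0.13 -0.52  0.91  0.03  1.48] [ 0.9 -0.7  0.3] [-0.08 -0.09 -0.02]
t orange_cap_center 0.82 [409.5 204.6 427.4 222.6] [ 530.9 -316.4   44. ]
t orange_cap_center 0.69 [179.7 202.9 204.5 225.5] [513.9 239.8  44. ]
t orange_cap_center 0.6 [164.3 187.3 223.8 245.9] [508.2 234.7  44. ]
t blue_cap_center 0.78 [291.3 173.5 313.6 202.7] [586.7 -27.   44. ]
s orange_cap_center 0.71 [377.9 147.4 395.3 166.4] [523.2 246.4  24. ]
s orange_cap_center 0.59 [203.2 297.1 228.1 319.5] [ 545.  -332.1   24. ]
s blue_cap_center 0.79 [318.6 200.2 346.6 227.4] [550.1   7.8  24. ]
```

View pics/end.png

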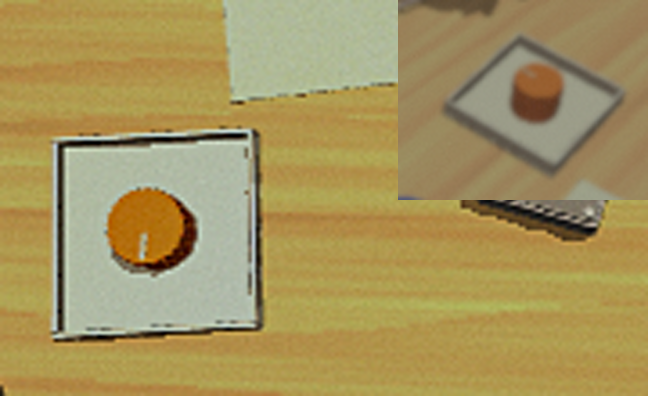

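The cap stands upright, mark up, near the tray centre (about (150,230) in the crop). The blue cap's box in the picture is unchanged, and the arm is clear. Handing in.

```bash
python3 -c "
from workcell import *
print(sign_off())"
```

```text
the job is handed in; nothing more can be done
None
```

The orange cap is off its connector and standing upright in the white tray. I handed the job in at about 13 s of the 48 s allowed. I took the larger orange cap on the grey box as the one meant; the small one on the bench was not touched.

- **Unscrewing:** I gripped the cap at 45 N, turned it 105° anticlockwise in one wrist sweep, and lifted it with no more than about 1.5 N at the wrist. The white mark was mostly hidden by the gripper. I judged the thread free from the wrist angle, the low force during the test lift, and the bare socket afterwards.
- **Placing:** I lowered the cap until it stopped going down, then released it. The force reading at touchdown was within the sensor noise, so height was the main sign of contact.
- **Last checks:** Both cameras put the cap within about 10 mm of the tray centre, upright with the mark on top. The blue cap's position in the pictures was unchanged to within 1–3 px, and the arm was clear of everything.
- **Disagreements:** The two cameras differed by about 7–9 mm on the placed cap's position. The top-view network also once labelled the tray itself as an orange cap, which I ignored.

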